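# Pack the charged club radios into the carry rack in the same order

### The job

The three handheld radios have finished charging: move them from the charger into the three wide pockets of the plywood carry rack, in the same order as they stand in the charger (each straight across), and put the tall spare battery pack that stands behind one of them into the narrow pocket at the rack's end. Lower each one in, do not drop it, so that it stands upright on the floor of its pocket; the two small battery packs stay in the charger, and the mug and the meter are left alone.

Things in the scene. Friction and masses are not known exactly. Their poses are not given: they have to be found in the camera images.
- radio_tall: Tall handheld radio, black, with display and keypad: 34 mm thick (its x), 56 mm wide (its y), 130 mm tall body (its z), 270 g; on top a knob 10 mm high (7 mm radius, at y = -12 mm) and a stub antenna 25 mm high (at y = +17 mm). Origin: centre of the underside. Its front is -x. Stands in a front pocket of the charger; grip its flat front and back near the top.
- radio_mid: Middle-sized handheld radio, grey, no display: 34 x 56 x 118 mm tall (body), 240 g, knob 10 mm and stub antenna 25 mm high on top, as on radio_tall. Origin: centre of the underside, axes as radio_tall.
- radio_short: Short handheld radio, black, no display and no antenna (bare brass socket 9 mm high, knob 10 mm): 34 x 56 x 106 mm tall (body), 210 g. Origin: centre of the underside, axes as radio_tall.
- pack: Tall grey spare battery pack, 20 mm thick (its x), 54 mm wide (its y), 64 mm tall, 120 g. Origin: centre of the underside. Stands in the charger's rear pocket behind one of the radios, its front 10 mm from that radio's back, so a finger fits between them only once the radio is gone. It goes to the rack.
- small_pack_a: Small black battery pack with two round contacts on top, 20 x 54 x 40 mm tall, 70 g, in another rear pocket of the charger: it stays there. Origin: centre of the underside.
- small_pack_b: Second small battery pack, the same as small_pack_a, in the third rear pocket: it stays there.
- charger: Black gang charger, fixed, 36 mm high, 90 mm deep (x), 262 mm long (y). Origin: at table height under the centre of the middle front pocket. Front pockets (radios) at x = 0, y = +80, 0, -80 mm in its frame; behind each a rear pocket (packs) at x = +37 mm. Pockets 24 mm deep, floor 12 mm above the table, 2 mm of play each way. Its front is -x; left to right runs from +y to -y.
- rack: Plywood carry rack, grey foam block 50 mm high, fixed; parallel to the charger, facing the same way, about 150 mm before or behind it. Plywood ends 70 mm high at y = +145, -215 mm. Origin: at table height under the middle radio pocket. Radio pockets 43 (x) x 67 mm (y) at x = 0, y = +80, 0, -80 mm (left to right); pack pocket 29 x 65 mm at y = -170 mm. Floors 8 mm above the table, 42 mm deep.
- meter: Orange hand-held multimeter lying on the table, 150 x 75 x 38 mm high; to be left alone. Origin: centre of the underside.
- mug: White mug, 80 mm across and 95 mm high, handle at its +y; to be left alone. Origin: centre of the underside.
Not all that is in view belongs to the job. Leave any blue or pink look-alike of the radio_short alone.

How it is judged:
At the end, for the whole second after the job is handed in: Radios upright (0.1 rad) on the rack's pocket floors (underside below 14 mm, within 8 mm in x, 10 mm in y), each opposite the charger pocket it left (moved under 158.5 mm; a wrong pocket gives over 159); tall pack likewise in the narrow pocket (10 mm); small packs moved under 12 mm; all at rest ((y of radio_tall in the frame of rack between 0.07 and 0.09 m or y of radio_tall in the frame of rack between -0.01 and 0.01 m or y of radio_tall in the frame of rack between -0.09 and -0.07 m) and x of radio_tall in the frame of rack between -0.008 and 0.008 m and z of each of radio_tall, radio_mid, radio_short, pack in the frame of rack below 0.014 m and angle between each of radio_tall, radio_mid, radio_short, pack's own z axis and vertical below 0.1 rad and distance of each of radio_tall, radio_mid, radio_short from where it was at the start of the episode below 0.1585 m and linear speed of each of radio_tall, radio_mid, radio_short, pack below 0.02 m/s and angular speed of each of radio_tall, radio_mid, radio_short, pack below 0.2 rad/s and (y of radio_mid in the frame of rack between 0.07 and 0.09 m or y of radio_mid in the frame of rack between -0.01 and 0.01 m or y of radio_mid in the frame of rack between -0.09 and -0.07 m) and x of radio_mid in the frame of rack between -0.008 and 0.008 m and (y of radio_short in the frame of rack between 0.07 and 0.09 m or y of radio_short in the frame of rack between -0.01 and 0.01 m or y of radio_short in the frame of rack between -0.09 and -0.07 m) and x of radio_short in the frame of rack between -0.008 and 0.008 m and y of pack in the frame of rack between -0.18 and -0.16 m and x of pack in the frame of rack between -0.01 and 0.01 m and distance of each of small_pack_a, small_pack_b from where it was at the start of the episode below 0.012 m and angle between each of small_pack_a, small_pack_b's own z axis and vertical below 0.15 rad); the robot touches nothing.
It fails at once if a small battery pack is pulled out of or knocked from its charger pocket (distance of any of small_pack_a, small_pack_b from where it was at the start of the episode above 0.02 m).
It fails at once if the meter is pushed about (distance of meter from where it was at the start of the episode above 0.03 m).
It fails at once if the mug is pushed about (distance of mug from where it was at the start of the episode above 0.03 m).
It fails at once if a radio or the pack is dropped into the rack instead of being lowered in ((linear speed of radio_tall above 0.6 m/s and z of radio_tall in the frame of rack below 0.045 m and x of radio_tall in the frame of rack between -0.03 and 0.03 m and y of radio_tall in the frame of rack between -0.2 and 0.12 m) or (linear speed of radio_mid above 0.6 m/s and z of radio_mid in the frame of rack below 0.045 m and x of radio_mid in the frame of rack between -0.03 and 0.03 m and y of radio_mid in the frame of rack between -0.2 and 0.12 m) or (linear speed of radio_short above 0.6 m/s and z of radio_short in the frame of rack below 0.045 m and x of radio_short in the frame of rack between -0.03 and 0.03 m and y of radio_short in the frame of rack between -0.2 and 0.12 m) or (linear speed of pack above 0.6 m/s and z of pack in the frame of rack below 0.045 m and x of pack in the frame of rack between -0.03 and 0.03 m and y of pack in the frame of rack between -0.2 and 0.12 m)).
It also fails if it takes over 88 s, if anything falls off the work surface, if the arm or the gripper's body presses on something with over 40 N, if the wrist force passes 120 N, or if a joint passes its speed limit or range.

### The arm

A 6-joint arm with a two-finger parallel gripper is mounted at the origin on the work surface. World frame = base frame: x ahead of the robot, y to its left, z up, the work surface at z = 0. Lengths are in m, angles in rad, forces in N, time in s.
With the tool pointing down it reaches from about 0.425 to 0.95 m from the base axis. Payload 3.5 kg.
Tool frame: the origin (TCP) lies on the centre line of the jaws, within the pads' length; the fingertips stand r.tip_extent ahead of it and the grasp point (between the pads) lies 6 mm ahead of it (r.tip_extent is the distance from the TCP to the fingertips, in m); z points along the fingers, y is the line along which they close (so a half turn about z gives the same grasp; the last joint's range is limited). The gripper opens to 85 mm and grips with 20 to 120 N. Pads are 22 mm wide; open, the fingers measure 114 mm over their backs; the gripper's body (76 mm by 85 mm) begins 54 mm behind the grasp point. The pads swing forward as they close: fully open they stand 13 mm farther back than shut.
Start: joints at [-1.353, 0.286, 1.577, -0, 1.279, -0.15], TCP at [0.243, -0.63, 0.256] pointing down, gripper open.
Joint ranges: [-2.77, 2.77], [-0.9, 2.22], [0.21, 2.48], [-1.53, 4.67], [0.24, 2.81], [-2.84, 2.84]. Speed limits (rad/s): [2.79, 2.79, 3.14, 3.14, 3.14, 3.14].

### API

Orientations are given as a unit quaternion [w, x, y, z].
In Python, from bench import r, read_camera, calibration, ticket gives the robot as it stands.
- The arm moves only by the shell command python3 -m creep 'ROWS' [FORCE]. ROWS is text: rows parted by semicolons, each of 7 numbers parted by spaces: the shift along the tool's x, y, z in mm, then the turn, a rotation vector about the tool's x, y, z in degrees, then the opening, from 0 (shut) to 1 (fully open). In form: dx dy dz wx wy wz hand; .... A call has exactly 5 rows; each row shifts and turns the commanded pose from where the row before left it, along the tool's axes as they then stand; what a row does not reach is not made up. A row lasts 1/8 s, in which the tool goes at most 62.5 mm and 10.7 degrees, less where a joint would pass 70% of its speed; a pose out of reach is approached as far as the arm can. A call with a gripper value outside its range is refused whole. The fingers move at their own pace and stop on an object; FORCE is the grip in N (left out, the last holds). Time passes only in rows, so rows that do not move let the fingers close, or fill a call up. It gives the time, the measured TCP pose, the force, the opening and the grip force at its end, in the units of the state.
- r.read_state(): the state, without advancing time (a new reading comes with each control period).
- read_camera(name): name is "side" or "top"; returns the picture (400x640x3 uint8, red, green, blue); there is no depth.
- calibration(name): a dict with "camera_matrix" (3x3 intrinsics, pixels), "cam_to_world" (4x4, takes a point from camera to world coordinates). Camera axes: x right, y down, z forward; pixel columns grow to the right and rows downward; lengths in m; the calibration is good to about 2 mm. A picture is of the moment at which its call begins. calibration takes no time and is no camera call.
- ticket.job_done(): hands the job in; it is judged then, once.
The state is a dict: "time": time; "joints": joint angles; "qvel": joint speeds; "joint_efforts": joint torques, N m; "tool_pos": TCP position; "tcp_rot": TCP orientation; "force": force on the tool from outside, world axes, zero at the start; "torque": the same for the moment, N m; "gripper_width": opening from 0.0 (shut) to 1.0 (fully open); "gripper_force": force on a finger pad.
Only numpy, scipy, OpenCV 4.12 (cv2) and the standard library are available. Lean on these libraries where they do the work, as an engineer would, in place of code of your own. Each camera call takes 0.05 s, during which the arm holds its last target. There are 200 camera calls.

## Working session

There is one attempt and no reset: what is moved stays moved. The work goes in short steps, Python scripts to look and compute and a shell command to move; the robot and the scene stay as the last step left them, time stands still between calls to the robot, and variables do not carry over. Pictures are saved under pics/ and viewed, at most 14 in all, crops included, and the job is handed in when it is done.

```bash
ls; mkdir -p pics; python3 - <<'E'
from bench import r, read_camera, calibration
import cv2,numpy as np
print(r.read_state(), r.tip_extent)
for n in("side","top"):
    im=read_camera(n); cv2.imwrite(f"pics/{n}0.png",im[:,:,::-1]); c=calibration(n); print(n,c["camera_matrix"],np.round(c["cam_to_world"],4))
E
```

```text
pics
{'time': 0.0, 'joints': array([-1.35297163e+00,  2.87159715e-01,  1.57820871e+00,  1.12928269e-05,
        1.27857402e+00, -1.50045117e-01]), 'qvel': array([-0.0020667 , -0.00156001,  0.00167592, -0.00052933,  0.00071032,
       -0.00079793]), 'joint_efforts': array([ 4.47328066e-04, -4.05979657e+01, -2.92623675e+01, -1.04531882e-04,
        5.85269489e-03,  2.34956396e-06]), 'tool_pos': array([ 0.24261841, -0.62924086,  0.2549339 ]), 'tcp_rot': array([-1.17440102e-03,  9.83131233e-01,  1.82897779e-01, -3.44072169e-05]), 'force': array([ 0.38906836, -0.1276151 , -0.25750577]), 'torque': array([-1.48089384e-02, -5.26739165e-02,  2.52064747e-05]), 'gripper_force': 0.0, 'gripper_width': 0.9999562067890965} 0.025
side [[498.74390975   0.         317.65270352]
 [  0.         498.74390975 206.2698273 ]
 [  0.           0.           1.        ]] [[-0.8852 -0.3358  0.3221  0.2795]
 [-0.4649  0.6652 -0.5842  0.6833]
 [-0.0181 -0.6669 -0.745   0.8001]
 [ 0.      0.      0.      1.    ]]
top [[411.70883012   0.         321.64823528]
 [  0.         411.70883012 196.89947003]
 [  0.           0.           1.        ]] [[ 0.0148 -0.9976  0.0672  0.5311]
 [-0.9999 -0.0149 -0.0011  0.1001]
 [ 0.0021 -0.0672 -0.9977  0.9827]
 [ 0.      0.      0.      1.    ]]
```

View pics/side0.png

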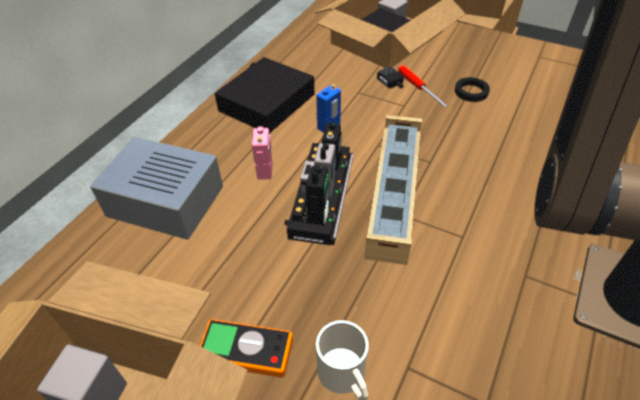

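View pics/top0.png

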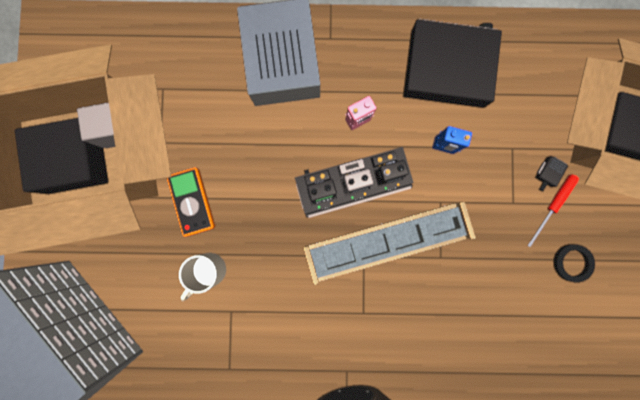

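Side: charger around (322,190), rack at (395,190), pink (262,152) and blue (328,108) decoys, mug (342,355), meter (247,345). Top: charger (353,182), rack (390,243), mug (200,274), meter (190,202). Candidates for radio_short: pink (360,110), blue (452,138), and the radios in the charger (320,185), (357,175), (390,165); the true ones are those in the charger. Close crop next.

```bash
python3 - <<'E'
import cv2,numpy as np
a=cv2.imread("pics/top0.png")[140:290,290:480]; b=cv2.imread("pics/side0.png")[105:265,270:430]
cv2.imwrite("pics/ct.png",cv2.resize(a,None,fx=4.2,fy=4,interpolation=cv2.INTER_CUBIC)[:, :798])
cv2.imwrite("pics/cs.png",cv2.resize(b,(600,600),interpolation=cv2.INTER_CUBIC))
E
```

```text
(no output)
```

View pics/ct.png

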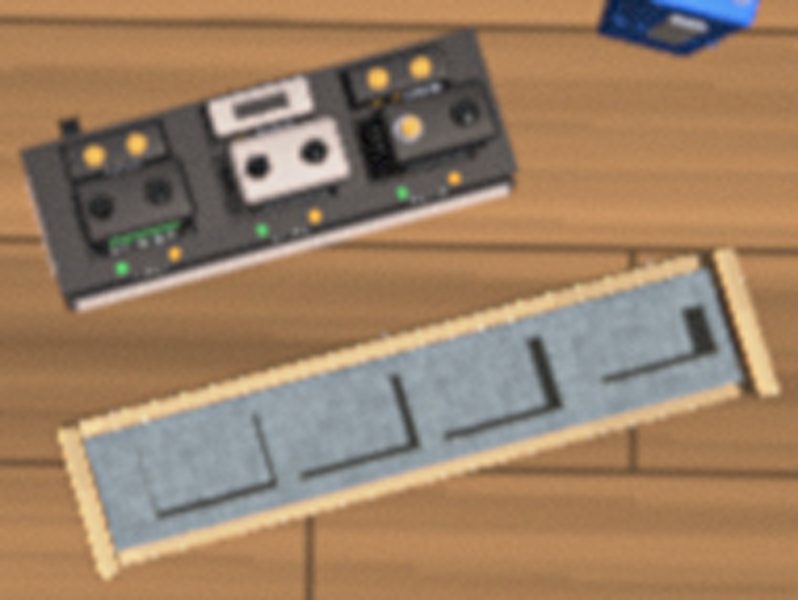

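View pics/cs.png

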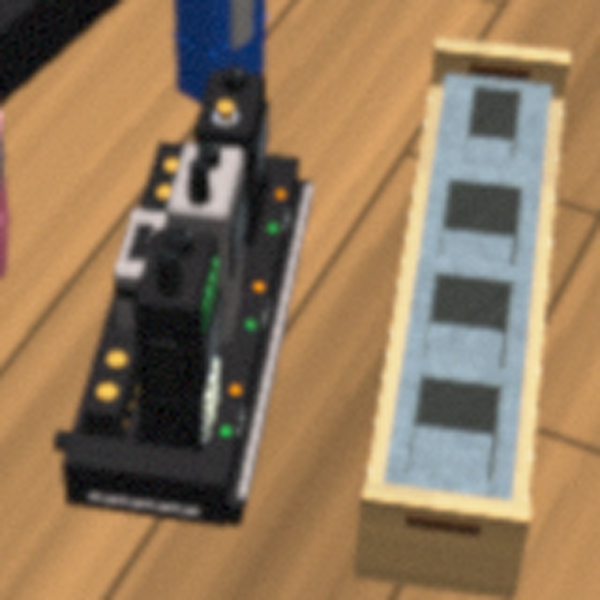

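Left to right in the charger (top view): tall (320,185, lit display), mid (357,175, light grey), short (390,168, brass socket); the tall pack is behind mid (353,165), with small packs behind the other two. Now measuring.

```bash
cat > m.py <<'E'
import cv2,numpy as np
from bench import calibration
C={n:calibration(n) for n in("side","top")}
def ray(n,p):
    K=C[n]["camera_matrix"];T=C[n]["cam_to_world"]
    return T[:3,3],T[:3,:3]@np.linalg.solve(K,[p[0],p[1],1])
def plane(n,p,z):
    o,d=ray(n,p); return o+d*(z-o[2])/d[2]
def tri(ps,pt):
    (a,d),(b,e)=ray("side",ps),ray("top",pt)
    s,t=np.linalg.lstsq(np.c_[d,-e],b-a,rcond=None)[0]
    p,q=a+s*d,b+t*e
    return (p+q)/2,np.linalg.norm(p-q)
E
python3 - <<'E'
from m import *
I={n:cv2.imread(f"pics/{n}0.png") for n in C}
B={"top":(295,145,480,290),"side":(285,115,425,262)}
def comps(n,lo,hi,amin,amax):
    x0,y0,x1,y1=B[n]; h=cv2.cvtColor(I[n][y0:y1,x0:x1],cv2.COLOR_BGR2HSV)
    m=cv2.inRange(h,np.array(lo),np.array(hi)); k,l,s,c=cv2.connectedComponentsWithStats(m)
    return [(np.round(c[i]+[x0,y0],1).tolist(),int(s[i,4])) for i in range(1,k) if amin<=s[i,4]<=amax]
for n in I:
    x0,y0,x1,y1=B[n]; h=cv2.cvtColor(I[n][y0:y1,x0:x1],cv2.COLOR_BGR2HSV)
    print(n,"green",comps(n,(45,90,70),(85,255,255),2,60)); print("orange",comps(n,(8,120,140),(28,255,255),2,40))
    print("grey",comps(n,(0,0,130),(180,50,255),15,900))
    m=cv2.morphologyEx(cv2.inRange(h,np.array((90,25,60)),np.array((120,130,220))),cv2.MORPH_CLOSE,np.ones((9,9)))
    c=max(cv2.findContours(m,0,2)[0],key=cv2.contourArea)
    q=cv2.approxPolyDP(cv2.convexHull(c),4,True)[:,0]+[x0,y0]; print("foam",q.tolist(),cv2.minAreaRect(c))
    for p in q: print(p,plane(n,p,.05).round(4))
E
```

```text
side green [([342.4, 165.4], 13), ([325.7, 180.9], 40), ([336.4, 191.1], 11), ([329.7, 219.5], 14)]
orange [([401.0, 120.0], 3), ([410.5, 121.0], 4), ([329.7, 133.3], 15), ([315.2, 148.5], 10), ([313.1, 155.6], 11), ([344.5, 156.5], 4), ([338.7, 181.0], 7), ([300.6, 200.5], 19), ([298.1, 209.0], 22), ([332.0, 208.3], 7), ([372.5, 239.0], 2), ([379.5, 240.0], 2), ([394.5, 242.0], 2), ([401.0, 243.0], 3), ([380.0, 261.0], 5)]
grey [([324.9, 153.7], 201), ([342.6, 197.6], 197), ([306.3, 168.6], 94), ([326.2, 208.9], 47)]
foam [[389, 126], [415, 128], [405, 236], [374, 232]] ((110.06097412109375, 65.45122528076172), (32.025146484375, 109.54808807373047), 6.34019136428833)
[389 126] [ 0.5718 -0.2046  0.05  ]
[415 128] [ 0.5148 -0.2247  0.05  ]
[405 236] [0.4195 0.0873 0.05  ]
[374 232] [0.476 0.105 0.05 ]
top green [([385.4, 187.8], 5), ([325.0, 197.5], 13), ([352.0, 197.0], 5), ([316.5, 200.0], 2), ([318.5, 207.0], 6)]
orange [([474.7, 145.6], 21), ([389.8, 156.2], 20), ([379.6, 159.2], 19), ([387.1, 171.3], 9), ([322.1, 175.4], 19), ([312.0, 178.4], 20), ([397.9, 184.1], 8), ([295.9, 193.7], 29), ([364.6, 193.5], 11), ([331.0, 203.0], 9), ([444.6, 203.5], 13)]
grey [([454.1, 145.7], 15), ([351.8, 166.0], 196), ([358.6, 179.5], 372), ([386.1, 172.9], 16), ([358.4, 201.4], 257)]
foam [[457, 208], [465, 233], [318, 275], [311, 250]] ((92.99417877197266, 96.79073333740234), (27.1539306640625, 153.4369659423828), 73.87740325927734)
[457 208] [ 0.5733 -0.2083  0.05  ]
[465 233] [ 0.5171 -0.226   0.05  ]
[318 275] [0.4184 0.1046 0.05  ]
[311 250] [0.4738 0.1212 0.05  ]
```

```bash
python3 - <<'E'
from m import *
P={"gT":((329.7,219.5),(318.5,207)),"gM":((336.4,191.1),(352,197)),"gS":((342.4,165.4),(385.4,187.8)),
"oT":((332,208.3),(331,203)),"oM":((338.7,181),(364.6,193.5)),"oS":((344.5,156.5),(397.9,184.1)),
"cA1":((298.1,209),(312,178.4)),"cA2":((300.6,200.5),(322.1,175.4)),"cB1":((313.1,155.6),(379.6,159.2)),"cB2":((315.2,148.5),(389.8,156.2)),
"brass":((329.7,133.3),(387.1,171.3)),"midtop":((324.9,153.7),(358.6,179.5)),"packtop":((306.3,168.6),(351.8,166))}
for k,v in P.items(): p,e=tri(*v); print(k,p.round(4),round(e,4))
# top-face rectangles in the top view
I=cv2.imread("pics/top0.png"); h=cv2.cvtColor(I,cv2.COLOR_BGR2HSV)
m=cv2.inRange(h,np.array((0,0,125)),np.array((180,60,255))); 
for c in cv2.findContours(m[155:192,335:380],cv2.RETR_EXTERNAL,2)[0]:
    if cv2.contourArea(c)>100:
        (x,y),s,a=cv2.minAreaRect(c); q=(x+335,y+155); print("rect",q,s,a,[plane("top",q,z).round(4).tolist() for z in (.13,.076)])
# floor pockets of the rack: dark blobs in side view at z=.008
I=cv2.imread("pics/side0.png"); g=cv2.cvtColor(I,cv2.COLOR_BGR2GRAY)[125:237,374:416]
k,l,s,c=cv2.connectedComponentsWithStats((g<75).astype(np.uint8))
for i in range(1,k):
    if s[i,4]>40: print("pocket",c[i]+[374,125],s[i,4],plane("side",c[i]+[374,125],.008).round(4))
R=np.array([[np.cos(a:=np.radians(16.7)),-np.sin(a)],[np.sin(a),np.cos(a)]])
for y in(.08,0,-.08,-.17): print(R@[0,y]+[.4856,-.0186])
E
```

```text
gT [0.5713 0.1058 0.0374] 0.0004
gM [0.595  0.0288 0.0364] 0.0015
gS [ 0.6178 -0.048   0.0361] 0.0009
oT [0.5807 0.0772 0.0376] 0.0008
oM [ 6.036e-01 -1.000e-04  3.670e-02] 0.0013
oS [ 0.6267 -0.0771  0.0353] 0.0012
cA1 [0.635  0.1213 0.0524] 0.0014
cA2 [0.6421 0.0984 0.0518] 0.0016
cB1 [ 0.6818 -0.0318  0.0524] 0.0002
cB2 [ 0.6891 -0.0552  0.0519] 0.0004
brass [ 0.6441 -0.0374  0.1259] 0.0012
midtop [0.6256 0.0218 0.1243] 0.0023
packtop [0.6621 0.0334 0.0771] 0.0006
rect (358.6603775024414, 179.31132125854492) (16.345903396606445, 26.647947311401367) 74.05460357666016 [[0.6265, 0.0226, 0.13], [0.6325, 0.0177, 0.076]]
rect (351.753849029541, 165.9307680130005) (9.735343933105469, 24.820737838745117) 74.74488067626953 [[0.6543, 0.0373, 0.13], [0.6621, 0.0333, 0.076]]
pocket [401.44897959 134.60204082] 98 [ 0.5486 -0.2373  0.008 ]
pocket [398.6091954  160.02873563] 174 [ 0.5214 -0.1496  0.008 ]
pocket [395.11413043 184.9673913 ] 184 [ 0.4986 -0.0709  0.008 ]
pocket [391.89847716 212.62944162] 197 [0.4743 0.0077 0.008 ]
[0.46261116 0.0580258 ]
[ 0.4856 -0.0186]
[ 0.50858884 -0.0952258 ]
[ 0.53445129 -0.18142982]
```

Everything checks out: LEDs at z≈36 mm, pack contacts 52, pack top 77, radio_mid top 124–130, and charger to rack 147 mm at yaw 16.8°. First, turn the tool in place.

```bash
cat > go.py <<'E'
import sys,numpy as np
from bench import r
from scipy.spatial.transform import Rotation as R
s=r.read_state(); A=R.from_quat(np.roll(s["tcp_rot"],-1))
yaw=np.radians(16.8); x=np.array([-np.sin(yaw),np.cos(yaw),0]); y=np.array([np.cos(yaw),np.sin(yaw),0])
T=R.from_matrix(np.c_[x,y,[0,0,-1]])
P={"tall":(.6035,.0992),"mid":(.6266,.0226),"short":(.6497,-.0540),"pack":(.6620,.0332),
"rtall":(.4625,.0581),"rmid":(.4856,-.0186),"rshort":(.5087,-.0952),"rpack":(.5347,-.1813)}
print("t",round(s["time"],2),"pos",s["tool_pos"].round(4),"w",round(s["gripper_width"],3),"gf",round(s["gripper_force"],1),"F",s["force"].round(1))
print("turn(deg)",np.degrees((A.inv()*T).as_rotvec()).round(2))
for k in sys.argv[1:]:
    n,z=k.split(":"); print(k,"shift mm",(A.inv().apply(np.array([*P[n],float(z)])-s["tool_pos"])*1e3).round(1))
E
python3 -m creep '0 0 0 0 0 -10.5 1;0 0 0 0 0 -10.5 1;0 0 0 0 0 -10.5 1;0 0 0 0 0 -10.5 1;0 0 0 0 0 -10.5 1' 60 && python3 -m creep '0 0 0 0 0 -10.5 1;0 0 0 0 0 -10.5 1;0 0 0 0 0 -10.5 1;0 0 0 0 0 -1.7 1;0 0 0 0 0 0 1' && python3 go.py tall:.24
```

```text
time: 0.72
tool_pos: [0.2426, -0.6295, 0.2555]
tcp_rot: [-0.001, 0.799, 0.601, 0.0]
force: [-0.8, 0.4, 0.8]
gripper_width: 1.002
gripper_force: 0.0
time: 1.35
tool_pos: [0.2427, -0.6297, 0.2559]
tcp_rot: [-0.0, 0.597, 0.802, 0.0]
force: [-0.5, -0.4, -0.2]
gripper_width: 1.001
gripper_force: 0.0
t 1.35 pos [ 0.2427 -0.6297  0.2559] w 1.001 gf 0.0 F [-0.5 -0.4 -0.2]
turn(deg) [ 0.   -0.04 -0.15]
tall:.24 shift mm [594.9 554.5  16.4]
```

```bash
python3 -m creep '42 39 1 0 0 0 1;42 39 1 0 0 0 1;42 39 1 0 0 0 1;42 39 1 0 0 0 1;42 39 1 0 0 0 1' && python3 -m creep '42 39 1 0 0 0 1;42 39 1 0 0 0 1;42 39 1 0 0 0 1;42 39 1 0 0 0 1;42 39 1 0 0 0 1' && python3 -m creep '42 39 1 0 0 0 1;42 39 1 0 0 0 1;42 39 1 0 0 0 1;0 0 0 0 0 0 1;0 0 0 0 0 0 1' && python3 go.py tall:.24
```

```text
time: 1.98
tool_pos: [0.3694, -0.3708, 0.2514]
tcp_rot: [0.0, 0.597, 0.802, 0.0]
force: [1.0, 0.3, -0.5]
gripper_width: 1.0
gripper_force: 0.0
time: 2.6
tool_pos: [0.4955, -0.1134, 0.2466]
tcp_rot: [0.0, 0.597, 0.802, 0.0]
force: [1.1, 0.1, 0.7]
gripper_width: 0.999
gripper_force: 0.0
time: 3.22
tool_pos: [0.5703, 0.0392, 0.2431]
tcp_rot: [-0.0, 0.597, 0.803, -0.0]
force: [0.2, -0.7, -0.2]
gripper_width: 0.995
gripper_force: 0.0
t 3.23 pos [0.5703 0.0392 0.2431] w 0.995 gf 0.0 F [ 0.2 -0.7 -0.2]
turn(deg) [-0.05  0.01 -0.05]
tall:.24 shift mm [47.9 49.1  3. ]
```

```bash
python3 -m creep '24 24 1 0 0 0 1;24 25 2 0 0 0 1;0 0 0 0 0 0 1;0 0 0 0 0 0 1;0 0 0 0 0 0 1' && python3 go.py tall:.132 && python3 - <<'E'
from bench import read_camera
import cv2
for n in("side","top"): cv2.imwrite(f"pics/{n}1.png",read_camera(n)[:,:,::-1])
a=cv2.imread("pics/side1.png")[60:260,230:430]
b=cv2.imread("pics/top1.png")[100:300,260:460]
import numpy as np
cv2.imwrite("pics/c1.png",cv2.resize(np.hstack([a,b]),None,fx=2,fy=2,interpolation=cv2.INTER_CUBIC))
E
```

```text
time: 3.85
tool_pos: [0.6033, 0.098, 0.2404]
tcp_rot: [0.0, 0.597, 0.802, -0.0]
force: [-0.1, 0.3, -0.7]
gripper_width: 1.0
gripper_force: 0.0
t 3.85 pos [0.6033 0.098  0.2404] w 1.0 gf 0.0 F [-0.1  0.3 -0.7]
turn(deg) [-0.01  0.01 -0.14]
tall:.132 shift mm [  1.2   0.6 108.4]
```

View pics/c1.png

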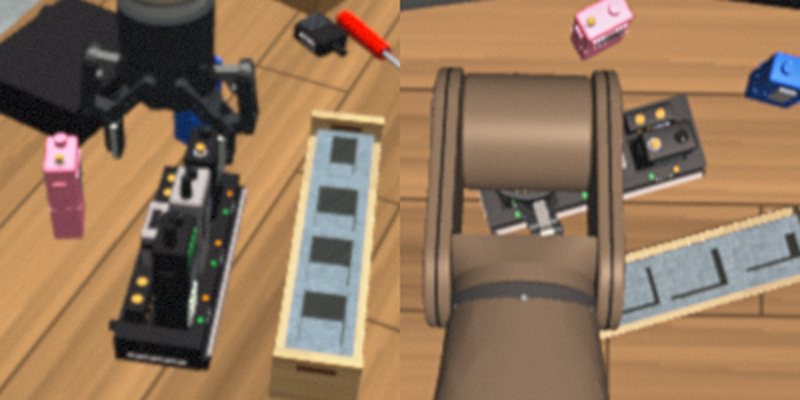

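The side crop has the jaws spread across the charger's depth, above the tall radio at about (175,230) in the crop, clear of everything. Descend and grip.

```bash
python3 -m creep '1 0 35 0 0 0 1;0 0 35 0 0 0 1;0 0 25 0 0 0 1;0 0 13 0 0 0 1;0 0 0 0 0 0 1' && python3 -m creep '0 0 0 0 0 0 0;0 0 0 0 0 0 0;0 0 0 0 0 0 0;0 0 0 0 0 0 0;0 0 0 0 0 0 0' 60 && python3 go.py tall:.132
```

```text
time: 4.58
tool_pos: [0.6029, 0.1001, 0.1316]
tcp_rot: [-0.001, 0.597, 0.803, -0.001]
force: [-0.6, -0.0, -0.4]
gripper_width: 1.003
gripper_force: 0.0
time: 5.2
tool_pos: [0.6036, 0.1002, 0.1335]
tcp_rot: [0.0, 0.596, 0.803, -0.0]
force: [-2.7, -0.5, 5.9]
gripper_width: 0.389
gripper_force: 60.8
t 5.2 pos [0.6036 0.1002 0.1335] w 0.389 gf 60.8 F [-2.7 -0.5  5.9]
turn(deg) [ 0.02  0.03 -0.01]
tall:.132 shift mm [-0.9 -0.4  1.5]
```

```bash
python3 -m creep '0 0 -12 0 0 0 0;0 0 -20 0 0 0 0;0 0 -25 0 0 0 0;0 0 -25 0 0 0 0;0 0 0 0 0 0 0' && python3 go.py rtall:.2135 && python3 -m creep '0 -28 0 0 0 0 0;0 -40 0 0 0 0 0;0 -40 0 0 0 0 0;0 -28 0 0 0 0 0;0 0 0 0 0 0 0' && python3 -m creep '0 0 0 0 0 0 0;0 0 0 0 0 0 0;0 0 0 0 0 0 0;0 0 0 0 0 0 0;0 0 0 0 0 0 0' && python3 go.py rtall:.13
```

```text
time: 5.82
tool_pos: [0.6051, 0.1004, 0.218]
tcp_rot: [0.003, 0.596, 0.803, 0.002]
force: [-0.2, 0.7, -3.4]
gripper_width: 0.393
gripper_force: 60.2
t 5.83 pos [0.6051 0.1004 0.218 ] w 0.393 gf 60.2 F [-0.2  0.7 -3.4]
turn(deg) [ 0.39  0.11 -0.03]
rtall:.2135 shift mm [   0.7 -148.8    3.5]
time: 6.45
tool_pos: [0.471, 0.061, 0.2129]
tcp_rot: [-0.001, 0.597, 0.802, -0.001]
force: [0.5, 0.5, -3.0]
gripper_width: 0.386
gripper_force: 61.1
time: 7.08
tool_pos: [0.4733, 0.0611, 0.2143]
tcp_rot: [-0.0, 0.596, 0.803, -0.0]
force: [0.8, -0.6, -3.3]
gripper_width: 0.39
gripper_force: 61.1
t 7.08 pos [0.4733 0.0611 0.2143] w 0.39 gf 61.1 F [ 0.8 -0.6 -3.3]
turn(deg) [-0.01 -0.   -0.02]
rtall:.13 shift mm [  0.2 -11.2  84.3]
```

```bash
python3 -m creep '0 -11 0 0 0 0 0;0 0 20 0 0 0 0;0 0 0 0 0 0 0;0 0 0 0 0 0 0;0 0 0 0 0 0 0' && python3 go.py rtall:.1295 && python3 - <<'E'
from bench import read_camera
import cv2
a=read_camera("side")[:,:,::-1]; cv2.imwrite("pics/side2.png",a)
cv2.imwrite("pics/c2.png",cv2.resize(a[90:270,290:470],(600,600),interpolation=cv2.INTER_CUBIC))
E
```

```text
time: 7.7
tool_pos: [0.4631, 0.0578, 0.1953]
tcp_rot: [0.001, 0.596, 0.803, 0.0]
force: [-0.0, -0.4, -2.3]
gripper_width: 0.39
gripper_force: 60.9
t 7.7 pos [0.4631 0.0578 0.1953] w 0.39 gf 60.9 F [-0.  -0.4 -2.3]
turn(deg) [ 0.08  0.03 -0.02]
rtall:.1295 shift mm [ 0.5 -0.6 65.8]
```

View pics/c2.png

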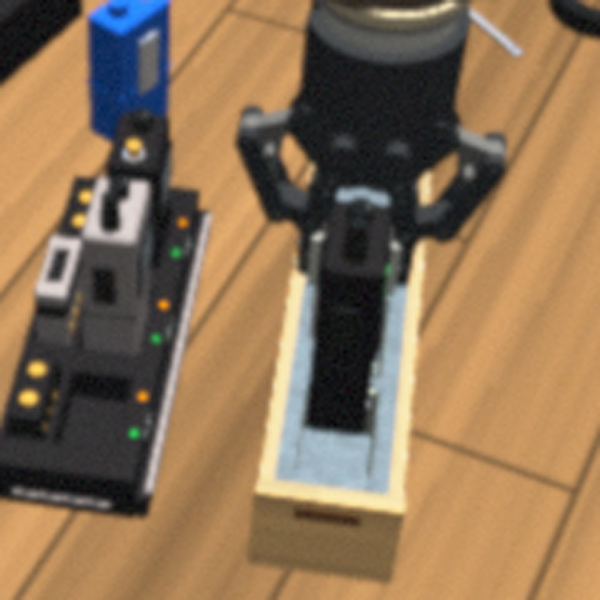

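The radio hangs upright over the first pocket (crop ~(345,400)) and is centred in x. The small pack and the other two radios are undisturbed. Lower.

```bash
python3 -m creep '0 0 15 0 0 0 0;0 0 20 0 0 0 0;0 0 18 0 0 0 0;0 0 8 0 0 0 0;0 0 0 0 0 0 0' && python3 -m creep '0 0 2 0 0 0 0;0 0 1 0 0 0 0;0 0 0 0 0 0 0;0 0 0 0 0 0 0;0 0 0 0 0 0 0' && python3 go.py rtall:.1295
```

```text
time: 8.38
tool_pos: [0.4621, 0.0579, 0.1324]
tcp_rot: [-0.001, 0.596, 0.803, -0.001]
force: [0.6, -0.4, -2.7]
gripper_width: 0.391
gripper_force: 61.0
time: 9.0
tool_pos: [0.4627, 0.0579, 0.1305]
tcp_rot: [0.0, 0.596, 0.803, 0.0]
force: [-0.1, -1.0, -3.3]
gripper_width: 0.39
gripper_force: 61.0
t 9.0 pos [0.4627 0.0579 0.1305] w 0.39 gf 61.0 F [-0.1 -1.  -3.3]
turn(deg) [ 0.02  0.01 -0.02]
rtall:.1295 shift mm [ 0.2 -0.1  1. ]
```

Still fully carried (−3 N): about 1–2 mm above the floor. Feel for it.

```bash
python3 -m creep '0 0 1 0 0 0 0;0 0 0 0 0 0 0;0 0 0.5 0 0 0 0;0 0 0 0 0 0 0;0 0 0 0 0 0 0' && python3 -m creep '0 0 0.5 0 0 0 0;0 0 0.5 0 0 0 0;0 0 0 0 0 0 0;0 0 0 0 0 0 0;0 0 0 0 0 0 0' && python3 go.py rtall:.1295
```

```text
time: 9.62
tool_pos: [0.4628, 0.0578, 0.1295]
tcp_rot: [0.0, 0.596, 0.803, -0.0]
force: [-2.2, -0.9, 4.7]
gripper_width: 0.39
gripper_force: 62.0
time: 10.25
tool_pos: [0.463, 0.0578, 0.1295]
tcp_rot: [-0.0, 0.596, 0.803, -0.0]
force: [-4.5, -0.3, 10.2]
gripper_width: 0.391
gripper_force: 62.8
t 10.25 pos [0.463  0.0578 0.1295] w 0.391 gf 62.8 F [-4.5 -0.3 10.2]
turn(deg) [-0.02  0.01 -0.01]
rtall:.1295 shift mm [ 0.4 -0.4 -0. ]
```

Seated. Release, rise and go to radio_mid.

```bash
python3 -m creep '0 0 0 0 0 0 1;0 0 0 0 0 0 1;0 0 0 0 0 0 1;0 0 0 0 0 0 1;0 0 0 0 0 0 1' && python3 -m creep '0 0 -20 0 0 0 1;0 0 -40 0 0 0 1;0 0 -40 0 0 0 1;-20 40 -10 0 0 0 1;-20 40 0 0 0 0 1' && python3 -m creep '-20 35 0 0 0 0 1;-20 32 0 0 0 0 1;0 0 0 0 0 0 1;0 0 0 0 0 0 1;0 0 0 0 0 0 1' && python3 go.py mid:.120
```

```text
time: 10.88
tool_pos: [0.4626, 0.0579, 0.1277]
tcp_rot: [-0.0, 0.596, 0.803, -0.0]
force: [-0.2, 0.5, -0.6]
gripper_width: 0.998
gripper_force: 0.0
time: 11.5
tool_pos: [0.5526, 0.0425, 0.2402]
tcp_rot: [0.002, 0.596, 0.803, 0.001]
force: [-0.2, -0.8, -0.4]
gripper_width: 0.999
gripper_force: 0.0
time: 12.12
tool_pos: [0.6256, 0.0241, 0.2379]
tcp_rot: [-0.0, 0.596, 0.803, -0.0]
force: [0.8, -0.1, 0.3]
gripper_width: 1.001
gripper_force: 0.0
t 12.12 pos [0.6256 0.0241 0.2379] w 1.001 gf 0.0 F [ 0.8 -0.1  0.3]
turn(deg) [-0.02 -0.01 -0.  ]
mid:.120 shift mm [ -1.8   0.6 117.9]
```

```bash
python3 -m creep '-2 1 35 0 0 0 1;0 0 40 0 0 0 1;0 0 28 0 0 0 1;0 0 15 0 0 0 1;0 0 0 0 0 0 1' && python3 -m creep '0 0 0 0 0 0 0;0 0 0 0 0 0 0;0 0 0 0 0 0 0;0 0 0 0 0 0 0;0 0 0 0 0 0 0' 60 && python3 go.py mid:.120 && python3 -m creep '0 0 -12 0 0 0 0;0 0 -20 0 0 0 0;0 0 -25 0 0 0 0;0 0 -25 0 0 0 0;0 0 0 0 0 0 0'  && python3 go.py rmid:.2
```

```text
time: 12.75
tool_pos: [0.6272, 0.0224, 0.1192]
tcp_rot: [-0.001, 0.596, 0.803, -0.0]
force: [-0.6, 0.5, 0.6]
gripper_width: 1.001
gripper_force: 0.0
time: 13.38
tool_pos: [0.6283, 0.0218, 0.1212]
tcp_rot: [0.0, 0.596, 0.803, -0.0]
force: [-2.2, -0.9, 5.8]
gripper_width: 0.395
gripper_force: 61.1
t 13.38 pos [0.6283 0.0218 0.1212] w 0.395 gf 61.1 F [-2.2 -0.9  5.8]
turn(deg) [ 0.02  0.04 -0.02]
mid:.120 shift mm [ 1.2 -1.4  1.2]
time: 14.0
tool_pos: [0.6299, 0.0219, 0.2058]
tcp_rot: [0.003, 0.596, 0.803, 0.002]
force: [0.5, -0.0, -2.0]
gripper_width: 0.389
gripper_force: 60.1
t 14.0 pos [0.6299 0.0219 0.2058] w 0.389 gf 60.1 F [ 0.5 -0.  -2. ]
turn(deg) [ 0.39  0.16 -0.03]
rmid:.2 shift mm [   2.8 -149.9    4.7]
```

```bash
python3 -m creep '1 -25 0 0 0 0 0;0 -35 0 0 0 0 0;0 -35 0 0 0 0 0;0 -30 0 0 0 0 0;0 -22 0 0 0 0 0' && python3 -m creep '0 0 0 0 0 0 0;0 0 0 0 0 0 0;0 0 0 0 0 0 0;0 0 0 0 0 0 0;0 0 0 0 0 0 0' && python3 go.py rmid:.1172
```

```text
time: 14.62
tool_pos: [0.4851, -0.0194, 0.2006]
tcp_rot: [-0.001, 0.596, 0.803, -0.0]
force: [0.3, -0.1, -2.1]
gripper_width: 0.393
gripper_force: 60.2
time: 15.25
tool_pos: [0.4872, -0.0193, 0.2017]
tcp_rot: [-0.0, 0.596, 0.803, -0.0]
force: [-0.4, -0.6, -2.4]
gripper_width: 0.39
gripper_force: 60.4
t 15.25 pos [ 0.4872 -0.0193  0.2017] w 0.39 gf 60.4 F [-0.4 -0.6 -2.4]
turn(deg) [-0.01 -0.01 -0.01]
rmid:.1172 shift mm [ 1.1 -1.3 84.5]
```

```bash
python3 -m creep '1 -1 20 0 0 0 0;0 0 20 0 0 0 0;0 0 20 0 0 0 0;0 0 15 0 0 0 0;0 0 7 0 0 0 0' && python3 -m creep '0 0 0 0 0 0 0;0 0 0.5 0 0 0 0;0 0 0.5 0 0 0 0;0 0 0 0 0 0 0;0 0 0 0 0 0 0' && python3 go.py rmid:.1172
```

```text
time: 15.88
tool_pos: [0.4854, -0.0186, 0.1189]
tcp_rot: [-0.001, 0.596, 0.803, -0.0]
force: [-0.7, 0.6, -0.7]
gripper_width: 0.39
gripper_force: 60.3
time: 16.5
tool_pos: [0.4858, -0.0187, 0.1191]
tcp_rot: [0.0, 0.596, 0.803, 0.0]
force: [-0.5, 1.0, -2.5]
gripper_width: 0.388
gripper_force: 60.3
t 16.5 pos [ 0.4858 -0.0187  0.1191] w 0.388 gf 60.3 F [-0.5  1.  -2.5]
turn(deg) [ 0.02  0.01 -0.03]
rmid:.1172 shift mm [ 0.2 -0.2  1.9]
```

```bash
python3 -m creep '0 0 1 0 0 0 0;0 0 0 0 0 0 0;0 0 1 0 0 0 0;0 0 0 0 0 0 0;0 0 0 0 0 0 0' && python3 -m creep '0 0 0.5 0 0 0 0;0 0 0.5 0 0 0 0;0 0 0 0 0 0 0;0 0 0 0 0 0 0;0 0 0 0 0 0 0' && python3 go.py rmid:.1172
```

```text
time: 17.12
tool_pos: [0.4858, -0.0187, 0.1171]
tcp_rot: [0.0, 0.596, 0.803, -0.0]
force: [-0.7, 0.1, 1.2]
gripper_width: 0.392
gripper_force: 60.6
time: 17.75
tool_pos: [0.486, -0.0188, 0.1171]
tcp_rot: [-0.0, 0.596, 0.803, -0.0]
force: [-3.5, 0.9, 7.4]
gripper_width: 0.389
gripper_force: 61.9
t 17.75 pos [ 0.486  -0.0188  0.1171] w 0.389 gf 61.9 F [-3.5  0.9  7.4]
turn(deg) [-0.02  0.   -0.02]
rmid:.1172 shift mm [ 0.3 -0.3 -0.1]
```

```bash
python3 -m creep '0 0 0 0 0 0 1;0 0 0 0 0 0 1;0 0 0 0 0 0 1;0 0 0 0 0 0 1;0 0 0 0 0 0 1' && python3 -m creep '0 0 -20 0 0 0 1;0 0 -45 0 0 0 1;0 0 -50 0 0 0 1;-20 40 -5 0 0 0 1;-20 40 0 0 0 0 1' && python3 -m creep '-20 35 0 0 0 0 1;-20 32 0 0 0 0 1;0 0 0 0 0 0 1;0 0 0 0 0 0 1;0 0 0 0 0 0 1' && python3 go.py short:.108
```

```text
time: 18.38
tool_pos: [0.4857, -0.0187, 0.1157]
tcp_rot: [-0.0, 0.596, 0.803, -0.0]
force: [0.4, 0.5, -0.7]
gripper_width: 1.0
gripper_force: 0.0
time: 19.0
tool_pos: [0.5756, -0.0342, 0.2382]
tcp_rot: [0.002, 0.596, 0.803, 0.001]
force: [-0.3, -0.3, 0.0]
gripper_width: 0.997
gripper_force: 0.0
time: 19.62
tool_pos: [0.6487, -0.0525, 0.2359]
tcp_rot: [-0.0, 0.596, 0.803, -0.0]
force: [-0.6, -0.8, -0.2]
gripper_width: 0.999
gripper_force: 0.0
t 19.62 pos [ 0.6487 -0.0525  0.2359] w 0.999 gf 0.0 F [-0.6 -0.8 -0.2]
turn(deg) [-0.02 -0.01 -0.01]
short:.108 shift mm [ -1.7   0.6 127.9]
```

```bash
python3 -m creep '-2 1 35 0 0 0 1;0 0 40 0 0 0 1;0 0 35 0 0 0 1;0 0 18 0 0 0 1;0 0 0 0 0 0 1' && python3 -m creep '0 0 0 0 0 0 0;0 0 0 0 0 0 0;0 0 0 0 0 0 0;0 0 0 0 0 0 0;0 0 0 0 0 0 0' 60 && python3 go.py short:.108 && python3 -m creep '0 0 -12 0 0 0 0;0 0 -20 0 0 0 0;0 0 -25 0 0 0 0;0 0 -25 0 0 0 0;0 0 0 0 0 0 0'  && python3 go.py rshort:.2
```

```text
time: 20.25
tool_pos: [0.65, -0.0542, 0.1068]
tcp_rot: [-0.001, 0.596, 0.803, -0.001]
force: [-0.3, -0.3, -0.2]
gripper_width: 0.997
gripper_force: 0.0
time: 20.88
tool_pos: [0.6513, -0.0549, 0.1094]
tcp_rot: [0.0, 0.596, 0.803, -0.0]
force: [-3.8, -0.4, 6.3]
gripper_width: 0.391
gripper_force: 59.5
t 20.88 pos [ 0.6513 -0.0549  0.1094] w 0.391 gf 59.5 F [-3.8 -0.4  6.3]
turn(deg) [-0.    0.05 -0.01]
short:.108 shift mm [ 1.3 -1.3  1.4]
time: 21.5
tool_pos: [0.653, -0.0548, 0.1939]
tcp_rot: [0.003, 0.596, 0.803, 0.002]
force: [0.1, -0.6, -2.0]
gripper_width: 0.388
gripper_force: 60.0
t 21.5 pos [ 0.653  -0.0548  0.1939] w 0.388 gf 60.0 F [ 0.1 -0.6 -2. ]
turn(deg) [ 0.37  0.21 -0.02]
rshort:.2 shift mm [   3.  -149.8   -7.1]
```

```bash
python3 -m creep '2 -25 0 0 0 0 0;0 -35 0 0 0 0 0;0 -35 0 0 0 0 0;0 -30 0 0 0 0 0;0 -23 0 0 0 0 0' && python3 -m creep '0 0 0 0 0 0 0;0 0 0 0 0 0 0;0 0 0 0 0 0 0;0 0 0 0 0 0 0;0 0 0 0 0 0 0' && python3 go.py rshort:.1053
```

```text
time: 22.12
tool_pos: [0.507, -0.0952, 0.1886]
tcp_rot: [-0.001, 0.597, 0.803, -0.0]
force: [0.5, -0.0, -1.8]
gripper_width: 0.391
gripper_force: 60.7
time: 22.75
tool_pos: [0.509, -0.0952, 0.1897]
tcp_rot: [-0.0, 0.596, 0.803, 0.0]
force: [0.1, 0.1, -2.0]
gripper_width: 0.391
gripper_force: 61.1
t 22.75 pos [ 0.509  -0.0952  0.1897] w 0.391 gf 61.1 F [ 0.1  0.1 -2. ]
turn(deg) [-0.   -0.01 -0.  ]
rshort:.1053 shift mm [ 0.1 -0.3 84.4]
```

```bash
python3 -m creep '0 0 20 0 0 0 0;0 0 20 0 0 0 0;0 0 20 0 0 0 0;0 0 15 0 0 0 0;0 0 7 0 0 0 0' && python3 -m creep '0 0 0.5 0 0 0 0;0 0 0.5 0 0 0 0;0 0 0.5 0 0 0 0;0 0 0.5 0 0 0 0;0 0 0 0 0 0 0' && python3 -m creep '0 0 0.5 0 0 0 0;0 0 0 0 0 0 0;0 0 0.5 0 0 0 0;0 0 0 0 0 0 0;0 0 0 0 0 0 0' && python3 go.py rshort:.1053
```

```text
time: 23.38
tool_pos: [0.5085, -0.0951, 0.1069]
tcp_rot: [-0.001, 0.596, 0.803, -0.0]
force: [0.5, -0.0, -1.7]
gripper_width: 0.387
gripper_force: 61.1
time: 24.0
tool_pos: [0.5089, -0.0953, 0.106]
tcp_rot: [0.0, 0.596, 0.803, 0.0]
force: [0.8, 0.2, -2.0]
gripper_width: 0.392
gripper_force: 61.1
time: 24.62
tool_pos: [0.509, -0.0954, 0.1055]
tcp_rot: [0.0, 0.596, 0.803, -0.0]
force: [-2.2, 1.2, 5.6]
gripper_width: 0.386
gripper_force: 61.9
t 24.62 pos [ 0.509  -0.0954  0.1055] w 0.386 gf 61.9 F [-2.2  1.2  5.6]
turn(deg) [-0.    0.01 -0.02]
rshort:.1053 shift mm [ 0.3 -0.2  0.2]
```

```bash
python3 -m creep '0 0 0 0 0 0 1;0 0 0 0 0 0 1;0 0 0 0 0 0 1;0 0 0 0 0 0 1;0 0 0 0 0 0 1' && python3 -m creep '0 0 -25 0 0 0 1;0 0 -45 0 0 0 1;0 0 -50 0 0 0 1;0 35 -5 0 0 0 1;0 40 0 0 0 0 1' && python3 -m creep '20 40 0 0 0 0 1;30 40 0 0 0 0 1;30 29 0 0 0 0 1;0 0 0 0 0 0 1;0 0 0 0 0 0 1' && python3 go.py pack:.081 && python3 - <<'E'
from bench import read_camera
import cv2,numpy as np
a=read_camera("side")[:,:,::-1]; b=read_camera("top")[:,:,::-1]; cv2.imwrite("pics/side3.png",a); cv2.imwrite("pics/top3.png",b)
cv2.imwrite("pics/c3.png",cv2.resize(np.hstack([a[70:270,250:450],b[100:300,290:490]]),None,fx=2,fy=2,interpolation=cv2.INTER_CUBIC))
E
```

```text
time: 25.25
tool_pos: [0.5088, -0.0953, 0.1048]
tcp_rot: [0.0, 0.596, 0.803, 0.0]
force: [-0.2, 0.6, 0.0]
gripper_width: 0.998
gripper_force: 0.0
time: 25.88
tool_pos: [0.582, -0.0738, 0.232]
tcp_rot: [0.002, 0.597, 0.802, 0.001]
force: [-0.4, 0.6, 0.5]
gripper_width: 1.001
gripper_force: 0.0
time: 26.5
tool_pos: [0.6615, 0.0341, 0.2294]
tcp_rot: [-0.0, 0.596, 0.803, -0.0]
force: [0.1, -1.2, 0.1]
gripper_width: 0.999
gripper_force: 0.0
t 26.5 pos [0.6615 0.0341 0.2294] w 0.999 gf 0.0 F [ 0.1 -1.2  0.1]
turn(deg) [-0.05  0.01 -0.01]
pack:.081 shift mm [ -1.    0.3 148.4]
```

View pics/c3.png

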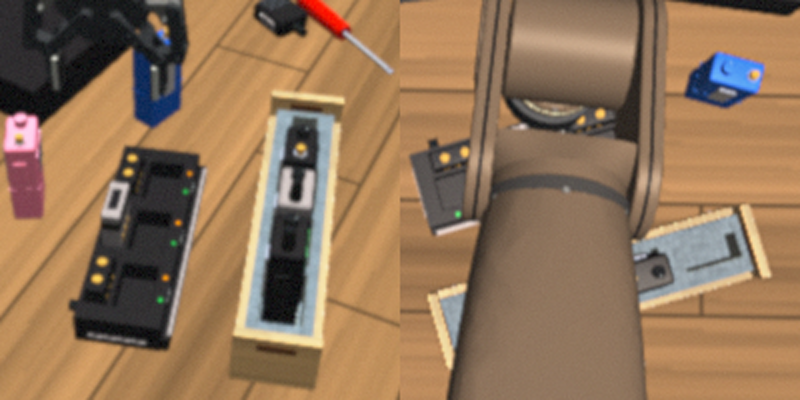

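All three radios stand in the rack (side crop: (300,140), (297,185), (290,235)), and the pack (115,200) and small packs are in place. Fetch the pack with a narrower opening, to stay clear of the pink decoy.

```bash
python3 -m creep '-1 0 30 0 0 0 0.6;0 0 40 0 0 0 0.6;0 0 40 0 0 0 0.6;0 0 22 0 0 0 0.6;0 0 10 0 0 0 0.6' && python3 -m creep '0 0 5 0 0 0 0.6;0 0 0 0 0 0 0.6;0 0 0 0 0 0 0.6;0 0 0 0 0 0 0.6;0 0 0 0 0 0 0.6' && python3 go.py pack:.082 && python3 -m creep '0 0 0 0 0 0 0;0 0 0 0 0 0 0;0 0 0 0 0 0 0;0 0 0 0 0 0 0;0 0 0 0 0 0 0' 60 && python3 go.py pack:.082
```

```text
time: 27.22
tool_pos: [0.6616, 0.0327, 0.0867]
tcp_rot: [-0.001, 0.597, 0.802, -0.0]
force: [-0.2, 0.7, -0.4]
gripper_width: 0.603
gripper_force: 0.0
time: 27.85
tool_pos: [0.6624, 0.0335, 0.0833]
tcp_rot: [0.0, 0.596, 0.803, 0.0]
force: [0.4, -0.3, 0.1]
gripper_width: 0.6
gripper_force: 0.0
t 27.85 pos [0.6624 0.0335 0.0833] w 0.6 gf 0.0 F [ 0.4 -0.3  0.1]
turn(deg) [ 0.04  0.01 -0.02]
pack:.082 shift mm [-0.2 -0.4  1.3]
time: 28.48
tool_pos: [0.6622, 0.0334, 0.083]
tcp_rot: [0.0, 0.596, 0.803, -0.0]
force: [-1.3, -0.5, 1.2]
gripper_width: 0.222
gripper_force: 59.3
t 28.48 pos [0.6622 0.0334 0.083 ] w 0.222 gf 59.3 F [-1.3 -0.5  1.2]
turn(deg) [-0.    0.   -0.02]
pack:.082 shift mm [-0.1 -0.2  1. ]
```

```bash
python3 -m creep '0 0 -12 0 0 0 0;0 0 -25 0 0 0 0;0 0 -30 0 0 0 0;0 0 -33 0 0 0 0;0 -35 0 0 0 0 0' && python3 -m creep '0 -35 0 0 0 0 0;-20 -25 0 0 0 0 0;-35 0 0 0 0 0 0;-40 0 0 0 0 0 0;-40 0 0 0 0 0 0' && python3 -m creep '-35 0 0 0 0 0 0;0 -30 0 0 0 0 0;0 -35 0 0 0 0 0;0 -24 0 0 0 0 0;0 0 0 0 0 0 0' && python3 -m creep '0 0 0 0 0 0 0;0 0 0 0 0 0 0;0 0 0 0 0 0 0;0 0 0 0 0 0 0;0 0 0 0 0 0 0' && python3 go.py rpack:.079
```

```text
time: 29.1
tool_pos: [0.6319, 0.0232, 0.1881]
tcp_rot: [0.004, 0.596, 0.803, 0.003]
force: [0.2, -0.7, -0.4]
gripper_width: 0.222
gripper_force: 59.0
time: 29.72
tool_pos: [0.6104, -0.1243, 0.1835]
tcp_rot: [0.0, 0.596, 0.803, 0.0]
force: [0.5, 0.1, -1.3]
gripper_width: 0.216
gripper_force: 59.1
time: 30.35
tool_pos: [0.534, -0.1827, 0.1831]
tcp_rot: [0.0, 0.597, 0.802, 0.0]
force: [0.0, -0.1, -0.7]
gripper_width: 0.217
gripper_force: 59.1
time: 30.98
tool_pos: [0.5352, -0.1823, 0.1828]
tcp_rot: [-0.0, 0.596, 0.803, -0.0]
force: [-1.0, 1.0, -0.4]
gripper_width: 0.217
gripper_force: 59.1
t 30.98 pos [ 0.5352 -0.1823  0.1828] w 0.217 gf 59.1 F [-1.   1.  -0.4]
turn(deg) [-0.   -0.   -0.01]
rpack:.079 shift mm [  1.1  -0.2 103.8]
```

```bash
python3 -m creep '1 0 20 0 0 0 0;0 0 20 0 0 0 0;0 0 14 0 0 0 0;0 0 0 0 0 0 0;0 0 0 0 0 0 0' && python3 go.py rpack:.079 && python3 - <<'E'
from bench import read_camera
import cv2,numpy as np
a=read_camera("side")[:,:,::-1]; cv2.imwrite("pics/side4.png",a)
cv2.imwrite("pics/c4.png",cv2.resize(a[70:200,340:470],(600,600),interpolation=cv2.INTER_CUBIC))
E
```

```text
time: 31.6
tool_pos: [0.5351, -0.1817, 0.129]
tcp_rot: [0.0, 0.596, 0.803, 0.0]
force: [-0.5, -0.8, -1.7]
gripper_width: 0.22
gripper_force: 59.2
t 31.6 pos [ 0.5351 -0.1817  0.129 ] w 0.22 gf 59.2 F [-0.5 -0.8 -1.7]
turn(deg) [ 0.02  0.02 -0.03]
rpack:.079 shift mm [ 0.5 -0.3 50. ]
```

View pics/c4.png

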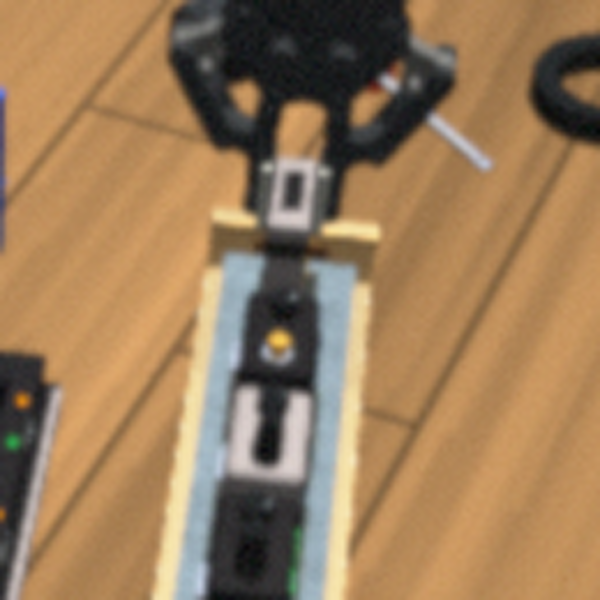

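The pack (crop (293,190)) hangs upright and is centred across the rack above the narrow pocket. Lower gently.

```bash
python3 -m creep '0 0 10 0 0 0 0;0 0 12 0 0 0 0;0 0 12 0 0 0 0;0 0 9 0 0 0 0;0 0 4 0 0 0 0' && python3 -m creep '0 0 0.5 0 0 0 0;0 0 0.5 0 0 0 0;0 0 0.5 0 0 0 0;0 0 0 0 0 0 0;0 0 0 0 0 0 0' && python3 -m creep '0 0 0.5 0 0 0 0;0 0 0 0 0 0 0;0 0 0.5 0 0 0 0;0 0 0 0 0 0 0;0 0 0 0 0 0 0' && python3 go.py rpack:.079
```

```text
time: 32.28
tool_pos: [0.5343, -0.1812, 0.0807]
tcp_rot: [-0.001, 0.596, 0.803, -0.0]
force: [0.7, -0.1, -0.7]
gripper_width: 0.217
gripper_force: 59.2
time: 32.9
tool_pos: [0.5348, -0.1815, 0.0805]
tcp_rot: [0.0, 0.596, 0.803, 0.0]
force: [1.0, 0.5, -1.2]
gripper_width: 0.218
gripper_force: 59.2
time: 33.52
tool_pos: [0.5348, -0.1815, 0.0793]
tcp_rot: [-0.0, 0.596, 0.803, 0.0]
force: [0.4, 0.7, -0.6]
gripper_width: 0.22
gripper_force: 59.2
t 33.52 pos [ 0.5348 -0.1815  0.0793] w 0.22 gf 59.2 F [ 0.4  0.7 -0.6]
turn(deg) [-0.   -0.   -0.03]
rpack:.079 shift mm [ 0.2 -0.   0.3]
```

```bash
python3 -m creep '0 0 0.5 0 0 0 0;0 0 0 0 0 0 0;0 0 0.5 0 0 0 0;0 0 0 0 0 0 0;0 0 0 0 0 0 0' && python3 go.py rpack:.079
```

```text
time: 34.15
tool_pos: [0.5349, -0.1816, 0.0789]
tcp_rot: [0.0, 0.596, 0.803, -0.0]
force: [-1.1, 0.7, 5.3]
gripper_width: 0.221
gripper_force: 60.0
t 34.15 pos [ 0.5349 -0.1816  0.0789] w 0.221 gf 60.0 F [-1.1  0.7  5.3]
turn(deg) [-0.    0.01 -0.02]
rpack:.079 shift mm [ 0.3 -0.1 -0.1]
```

Seated. Release, rise, move aside (−y) and look.

```bash
python3 -m creep '0 0 0 0 0 0 0.6;0 0 0 0 0 0 0.6;0 0 0 0 0 0 0.6;0 0 0 0 0 0 0.6;0 0 0 0 0 0 0.6' && python3 -m creep '0 0 -20 0 0 0 0.6;0 0 -45 0 0 0 0.6;0 0 -50 0 0 0 0.6;0 0 -40 0 0 0 0.6;-40 0 0 0 0 0 0.6' && python3 -m creep '-45 0 0 0 0 0 0.6;-45 0 0 0 0 0 0.6;-45 0 0 0 0 0 0.6;-45 0 0 0 0 0 0.6;0 0 0 0 0 0 0.6' && python3 - <<'E'
from bench import read_camera
import cv2,numpy as np
a=read_camera("side")[:,:,::-1]; b=read_camera("top")[:,:,::-1]
cv2.imwrite("pics/c5.png",cv2.resize(np.hstack([a[90:290,250:450],b[100:300,290:490]]),None,fx=2,fy=2,interpolation=cv2.INTER_CUBIC))
E
```

```text
time: 34.78
tool_pos: [0.5348, -0.1815, 0.0782]
tcp_rot: [-0.0, 0.596, 0.803, -0.0]
force: [-0.3, 0.4, 0.6]
gripper_width: 0.6
gripper_force: 0.0
time: 35.4
tool_pos: [0.5486, -0.2196, 0.2408]
tcp_rot: [0.006, 0.595, 0.804, 0.001]
force: [0.3, -0.9, -0.2]
gripper_width: 0.602
gripper_force: 0.0
time: 36.02
tool_pos: [0.5982, -0.3951, 0.2344]
tcp_rot: [0.001, 0.598, 0.802, -0.0]
force: [-0.3, 1.0, -0.4]
gripper_width: 0.598
gripper_force: 0.0
```

View pics/c5.png

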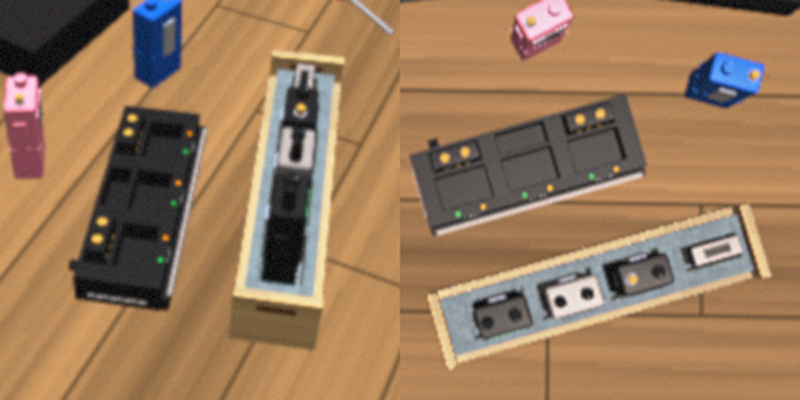

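Top crop: tall (502,315), mid (572,297), short (640,273) and the pack (715,250) stand upright in their pockets. The small packs are still in the charger and the gripper is clear. Hand in.

```bash
python3 -c "
from bench import ticket
print(ticket.job_done())"
```

```text
the job is handed in; nothing more can be done
None
```

I lowered all three radios, in order, and the tall pack into their rack pockets, left the small packs, mug and meter alone, and handed the job in at about 36 s; the hand-in returned no verdict.

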